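# Ring for the porter and hold the pick-up carousel on the red pot

## Robot

A 6-joint arm with a two-finger parallel gripper is mounted at the origin on the work surface. World frame = base frame: x ahead of the robot, y to its left, z up, the work surface at z = 0. Lengths are in mm, angles in rad, forces in N, time in s.
With the tool pointing down it reaches from about 350 to 875 mm from the base axis. Payload 4.2 kg.
Tool frame: the origin (TCP) lies midway between the tips of the shut fingers; the grasp point (between the pads) lies 19 mm behind it; z points along the fingers, y is the line along which they close (so a half turn about z gives the same grasp; the last joint's range is limited). The gripper opens to 85 mm and grips with 20 to 120 N. Pads are 22 mm wide; open, the fingers measure 114 mm over their backs; the gripper's body (76 mm by 85 mm) begins 54 mm behind the grasp point. The pads swing forward as they close: fully open they stand 13 mm farther back than shut.
Start: joints at [1.517, 0.385, 0.008, 0, -1.194, -0.259], TCP at [192.295, 594.661, 196.612] pointing down, gripper open.
Joint ranges: [-3.14, 3.14], [-1.21, 2.06], [-1.07, 1.41], [-3.16, 2.05], [-2.99, -0.16], [-3.1, 3.1]. Speed limits (rad/s): [2.79, 2.79, 3.14, 3.14, 3.14, 3.14].

## Interface

Orientations are given as a unit quaternion [x, y, z, w].
In Python, from bench import read_state, get_image, job_done gives the robot as it stands.
- The arm moves only by the tool servo_tool, never from a script. Its arguments are lists of equal length, an entry for each row: "rotation": the turn, a rotation vector about the world's x, y, z scaled (see below), a list of three; "slide": the shift along the world's x, y, z scaled (see below), a list of three; "grip": the opening, from -1 (shut) to 1 (fully open). In form: {"rotation": [[rx, ry, rz], ...], "slide": [[tx, ty, tz], ...], "grip": [grip, ...]}. A call has 1 to 8 rows; each row is the pose to reach, as a shift and turn from the pose commanded when the call began, turning the shorter way round; what a row does not reach only later rows make up. The controller multiplies each number of a shift by 0.2 m and each number of a turn by 360 degrees. A row lasts 1/8 s, in which the tool goes at most 62.5 mm and 10.7 degrees, less where a joint would pass 70% of its speed; a pose out of reach is approached as far as the arm can. A call with a number of a shift or a turn outside -1 to 1 is refused whole. A call with a gripper value outside its range is refused whole. The fingers move at their own pace and stop on an object; the grip force is fixed at half the most. Time passes only in rows, so rows that repeat a pose let the fingers close. It gives the time, the measured TCP pose, the force, the opening and the grip force at its end, in the units of the state.
- read_state(): the state, without advancing time (a new reading comes with each control period).
- get_image(name): name is "side" or "top"; returns a dict with "image" (420x560x3 uint8, red, green, blue), "depth" (420x560 float32, mm along the optical axis (not along the pixel's ray), 0 where there is no reading), "camera_matrix" (3x3 intrinsics, pixels), "rvec" (rotation vector, rad) and "tvec" (3), from world to camera coordinates, as OpenCV has them. Camera axes: x right, y down, z forward; pixel columns grow to the right and rows downward; lengths in mm; the calibration is good to about 2 mm. A picture is of the moment at which its call begins.
- job_done(): hands the job in; it is judged then, once.
The state is a dict: "clock": time; "joints": joint angles; "joint_vel": joint speeds; "joint_efforts": joint torques, N m; "position": TCP position; "ee_rot": TCP orientation; "contact_force": force on the tool from outside, world axes, zero at the start; "wrist_torque": the same for the moment, N m; "gripper_width": finger opening in mm; "grasp_force": force on a finger pad.
Only numpy, scipy, OpenCV 4.12 (cv2) and the standard library are available. Lean on these libraries where they do the work, as an engineer would, in place of code of your own. Each camera call takes 0.05 s, during which the arm holds its last target. There are 200 camera calls.

## Task

A repaired suitcase lock is ready in the red pot: ring for the porter by pushing the bell's plunger right down to its stop, then let it spring back up. After that, turn the parts carousel smoothly, never spinning it, until the red pot is lined up squarely with the yellow tab on the base, and finish while still holding the carousel firmly and still with the gripper so the porter can take the lock. Leave the blue wheel, the two brass cam plates and the pry bar where they lie.

Things in the scene. Friction and masses are not known exactly. Their poses are not given: they have to be found in the camera images.
- carousel_base: fixed black round base of the pick-up carousel, 270 mm across, 16 mm high, screwed to the desk; origin on the turning axis at the desk surface, z up; its x axis points towards the yellow tab. It and the bell may each stand on the robot's left or right.
- tab (a point): centre of the top of the yellow tab, 148 mm from the turning axis along the base's x axis, 22 mm above the desk; the tab is 34 mm long (radially) and 26 mm wide, and sticks out from under the platter; a small yellow point on it points at the axis
- tab_spot (a point): fixed point in line with the yellow tab, 92 mm from the turning axis, 78 mm above the desk: where the centre of the red pot's mouth must come
- carousel: the turning part: aluminium platter 244 mm across, its top 33 mm above the desk, with five pots fixed on it (50 mm across, 45 mm high, tops 78 mm above the desk, centres 92 mm from the axis, 72 degrees apart; one red, four white) and a handle in the middle. Origin on the turning axis at desk height, z up; its x axis points to the red pot. It turns without end either way on a light, slightly stiff bearing (friction about 0.06 N m) and stays where it is left.
- red_pot (a point): centre of the mouth of the red pot, 92 mm from the turning axis along the carousel's x axis, 78 mm above the desk
- carousel_grip (a point): centre of the black bar handle on the turning axis, 129 mm above the desk: a block 54 mm long (along the carousel's x axis), 14 mm thick (along its y axis), 30 mm high (from 114 to 144 mm above the desk) on a 13 mm round post; grip it from above across the 14 mm and twist, or regrip for large turns
- bell: fixed counter bell: brass dome 80 mm across on a black 86 mm base, dome top 42 mm above the desk (a 12 mm stub on it reaches 47 mm); origin at the centre of its underside, z up
- bell_top (a point): centre of the top of the bell's round steel plunger head (22 mm across, 8 mm thick), 64 mm above the desk when up; it goes straight down with a press
- bell_plunger (a joint): how far the bell plunger is pressed, m: 0 is up, 0.008 is its stop; a spring brings it back; about 1 N starts it, about 3.3 N takes it to the stop
- wheel: bystander: blue nylon luggage wheel lying flat, 60 mm across, 22 mm high; origin at the centre of its underside
- cam_a: bystander: flat brass cam plate about 55 x 32 mm, 6 mm thick, lying near the bell; origin at the underside
- cam_b: bystander: a second, equal brass cam plate; origin at the underside
- pry_bar: bystander: chunky black iron pry bar lying on the desk, about 235 mm long, 26 mm wide, 34 mm high at its heel; origin at the middle of its underside, x along it
Mind the look-alikes: they are no part of the job. Of the things that look like the bell, the smallest one is meant.

How it is judged:
By the outcome, as a careful person would: the job done as asked, in the order asked, and still so for the second after the job is handed in, while the arm keeps its last pose, push and grip.
It also fails if it takes over 64 s, if anything falls off the work surface, if the arm or the gripper's body presses on something with over 40 N, if the wrist force passes 120 N, or if a joint passes its speed limit or range.

## Working session

There is one attempt and no reset: what is moved stays moved. The work goes in short steps, Python scripts to look and compute and a tool call to move; the robot and the scene stay as the last step left them, time stands still between calls to the robot, and variables do not carry over. Pictures are saved under pics/ and viewed, at most 10 in all, crops included, and the job is handed in when it is done.

Besides the shell and the picture viewer there is one more tool, called after "Emit:" as a command line: name --argument value ..., lists and objects as JSON in quotes. servo_tool: Moves the arm, as the interface text tells. Shifts and turns lie within -1 to 1; 1 stands for 0.2 m of shift or 360 degrees of turn. Its arguments: {"type":"object","properties":{"rotation":{"type":"array","items":{"type":"array","items":{"type":"number","minimum":-1,"maximum":1}}},"slide":{"type":"array","items":{"type":"array","items":{"type":"number","minimum":-1,"maximum":1}}},"grip":{"type":"array","items":{"type":"number"}}},"required":["rotation","slide","grip"]}

```bash
mkdir -p pics
cat > h.py <<'E'
import numpy as np, cv2
from bench import read_state,get_image,job_done
def snap(n,f):
    g=get_image(n); cv2.imwrite(f'pics/{f}.png',g['image'][:,:,::-1]); np.savez(f'{f}.npz',**g); return g
def pt(g,u,v,z=None):
    K=g['camera_matrix'];R=cv2.Rodrigues(np.array(g['rvec'],float))[0];t=np.array(g['tvec'],float).ravel()
    r=np.linalg.inv(K)@[u,v,1]
    if z is None: return R.T@(r*float(g['depth'][int(v),int(u)])-t)
    c=-R.T@t; d=R.T@r; return c+d*(z-c[2])/d[2]
E
python3 - <<'E'
from h import *
a=snap('top','top0');b=snap('side','side0')
print(read_state())
E
```

```text
{'clock': 0.1, 'joints': array([ 1.51660995e+00,  3.85494515e-01,  6.77559611e-03, -4.24123552e-04,
       -1.19399975e+00, -2.58597512e-01]), 'joint_vel': array([ 0.00060879, -0.00121194,  0.0034529 ,  0.00055717,  0.00035499,
        0.00018785]), 'joint_efforts': array([-2.32892762e-04, -3.93320954e+01,  1.88928616e+01,  4.19782698e+00,
       -2.59996094e-03,  8.54279079e-06]), 'position': array([192.12863743, 594.12540337, 195.62881297]), 'ee_rot': array([ 9.87783024e-01, -1.55832391e-01, -9.80157035e-05,  9.76263405e-04]), 'contact_force': array([ 0.21285657, -0.10758424, -0.01116735]), 'wrist_torque': array([ 0.04474553, -0.00995847,  0.00127184]), 'grasp_force': 0.0, 'gripper_width': 85.33314428114984}
```

View pics/top0.png

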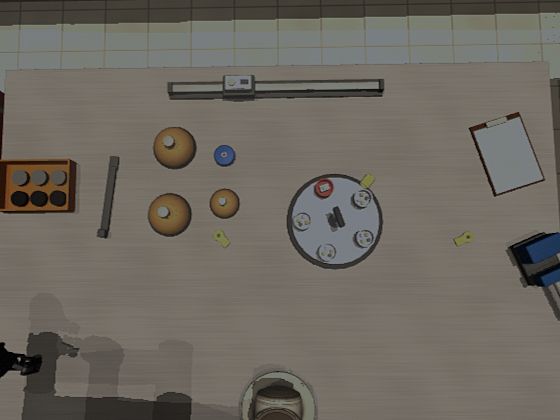

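View pics/side0.png

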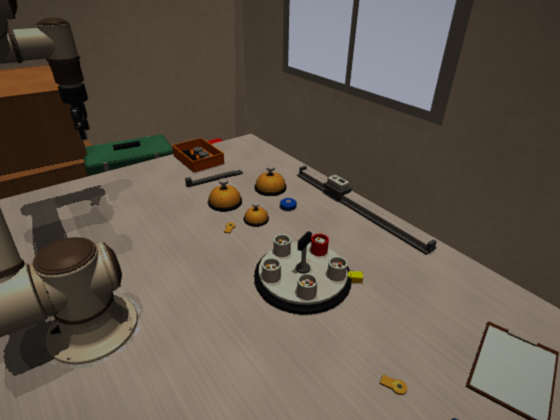

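Top view: bell candidates are at (174,147) and (169,214), both large, and (224,203), the smallest and so the one meant. The carousel centre is near (335,221), the red pot at (323,188), the yellow tab at (368,181). I'll enlarge the small bell and the carousel to confirm and measure.

Run:
```python
from h import *
g=dict(np.load('top0.npz'))
im=cv2.imread('pics/top0.png')
im=cv2.convertScaleAbs(im,alpha=1.5)
a=cv2.resize(im[160:280,280:390],None,fx=5,fy=5,interpolation=cv2.INTER_CUBIC)
b=cv2.resize(im[180:226,200:246],None,fx=5,fy=5,interpolation=cv2.INTER_CUBIC)
b=cv2.copyMakeBorder(b,0,600-b.shape[0],0,0,cv2.BORDER_CONSTANT)
cv2.imwrite('pics/crop.png',np.hstack([a,b]))
for n,u,v,z in [('bell',224,203,64),('big1',169,139,90),('ctr',335,221,33),('red',323.5,188,78),('tab',368,181,22),('wheel',224,155,22)]: print(n,pt(g,u,v,z).round(1),pt(g,u,v).round(1))
```

```text
bell [560.1 141.9  64. ] [560.4 142.1  61.7]
big1 [734.6 289.4  90. ] [732.4 287.4  98.8]
ctr [ 510. -163.   33.] [ 508.  -160.8   56.4]
red [ 596.1 -129.7   78. ] [ 595.8 -129.5   79.7]
tab [ 622.9 -259.3   22. ] [ 623.  -259.5   20.9]
wheel [702.9 147.   22. ] [703.1 147.1  21.2]
```

View pics/crop.png

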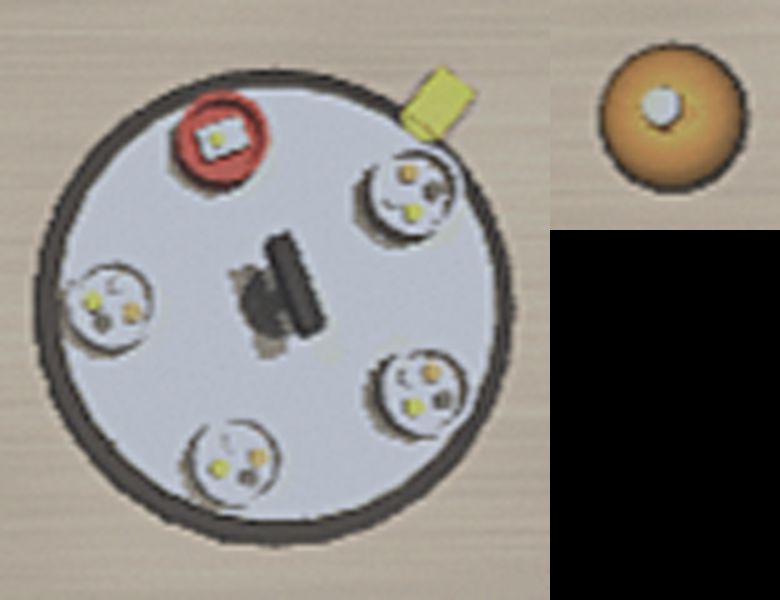

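The crop confirms the smallest bell, with its steel plunger at (222.4,201). The handle bar is at about (339,217), the red pot mouth at (324.4,187.6) and the tab at (367.5,180.5).

```bash
cat > fit.py <<'E'
from h import *
from scipy.optimize import least_squares
def fit(P):
    # P: mouths, red first then consecutively at +72 deg (ccw seen from above)
    def f(q): 
        a=q[2]+np.radians(72)*np.arange(5)
        return (np.c_[q[0]+92*np.cos(a),q[1]+92*np.sin(a)]-P).ravel()
    d=P[0]-P.mean(0)
    s=least_squares(f,[*P.mean(0),np.arctan2(d[1],d[0])]); return s.x,s.fun.reshape(5,2)
E
python3 - <<'E'
from fit import *
g=dict(np.load('top0.npz'))
c=lambda x,y:(280+(x-2)/5,160+(y-2)/5)
P=np.array([pt(g,*c(*p),78)[:2] for p in [(222,138),(110,306),(233,462),(423,391),(411,192)]])
q,r=fit(P);print(q,np.degrees(q[2]),r.round(1))
for n,x,y,z in [('platter',278,304,33),('base',274,307,16),('bar',295,285,144),('bar+',280,238,144),('bar-',310,330,144),('tab',438,103,22),('point',0,0,0)]: print(n,pt(g,*c(x,y),z)[:2].round(1))
t=pt(g,*c(438,103),22)[:2]-q[:2];print('tab r,ang',np.hypot(*t),np.degrees(np.arctan2(t[1],t[0])))
# tab by colour with depth
hsv=cv2.cvtColor(g['image'],cv2.COLOR_RGB2HSV)
for nm,lo,hi,box,z in [('tab',(22,120,60),(35,255,255),(355,380,168,196),22)]:
    m=cv2.inRange(hsv,lo,hi);k=np.zeros_like(m);k[box[2]:box[3],box[0]:box[1]]=1;v,u=np.nonzero(m*k);print(len(u),u.mean(),v.mean(),pt(g,u.mean(),v.mean(),z))
    w=pt(g,u.mean(),v.mean(),z)[:2]-q[:2];print(np.hypot(*w),np.degrees(np.arctan2(w[1],w[0])))
print('bell',pt(g,222,200.6,64),[pt(g,u,v)[2].round(1) for u,v in [(222,200),(222,201),(223,201)]], pt(g,224,203,5))
print(cv2.Rodrigues(np.array(g['rvec']))[0].T@-np.array(g['tvec']).ravel())
E
```

```text
[ 5.11378324e+02 -1.60308083e+02  3.41036888e-01] 19.53997433115862 [[-0.2  1.5]
 [ 1.2  0.7]
 [-0.1 -0.8]
 [-0.8 -0.4]
 [-0.1 -0.9]]
platter [ 511.6 -163.6]
base [ 511.4 -162.9]
bar [ 511.6 -162. ]
bar+ [ 536.  -154.8]
bar- [ 488.4 -169.1]
tab [ 625.2 -257.1]
point [692.  -10.8]
tab r,ang 149.4125947346519 -40.39636399946225
56 366.9107142857143 179.98214285714286 [ 625.79922608 -256.34381505   22.        ]
149.38207637074245 -40.007402985395984
bell [566.82009351 147.35992188  64.        ] [np.float64(67.3), np.float64(67.6), np.float64(63.8)] [567.40491726 148.80106136   5.        ]
[ 384.84713168  -25.3873134  1487.18977929]
```

Emit:
servo_tool --rotation '[[0, 0, 0], [0, 0, 0], [0, 0, 0], [0, 0, 0], [0, 0, 0], [0, 0, 0]]' --slide '[[0.15, -0.18, 0], [0.35, -0.42, 0], [0.55, -0.65, 0], [0.75, -0.88, 0], [0.85, -1, 0], [0.85, -1, 0]]' --grip '[-1, -1, -1, -1, -1, -1]'

```text
clock: 0.85
position: [363.2, 392.8, 196.4]
ee_rot: [0.988, -0.157, -0.0, 0.0]
contact_force: [0.2, 0.7, -0.1]
gripper_width: -0.1
grasp_force: 0.0
```

Emit:
servo_tool --rotation '[[0, 0, 0], [0, 0, 0], [0, 0, 0], [0, 0, 0], [0, 0, 0], [0, 0, 0]]' --slide '[[0.15, -0.18, 0], [0.35, -0.42, 0], [0.55, -0.65, 0], [0.75, -0.88, 0], [0.85, -1, 0], [0.85, -1, 0]]' --grip '[-1, -1, -1, -1, -1, -1]'

```text
clock: 1.6
position: [533.0, 193.9, 195.8]
ee_rot: [0.988, -0.157, -0.0, 0.0]
contact_force: [0.7, 0.8, -0.5]
gripper_width: 0.3
grasp_force: 0.0
```

Emit:
servo_tool --rotation '[[0, 0, 0], [0, 0, 0], [0, 0, 0], [0, 0, 0], [0, 0, 0], [0, 0, 0]]' --slide '[[0.09, -0.12, 0], [0.17, -0.23, -0.05], [0.17, -0.23, -0.25], [0.17, -0.23, -0.45], [0.17, -0.23, -0.55], [0.17, -0.23, -0.55]]' --grip '[-1, -1, -1, -1, -1, -1]'

```text
clock: 2.35
position: [564.5, 149.6, 84.8]
ee_rot: [0.988, -0.155, -0.002, 0.001]
contact_force: [-0.1, 0.8, 0.4]
gripper_width: 0.0
grasp_force: 0.0
```

Run:
```python
from h import *
g=snap('side','s1');h=snap('top','t1')
def c(g,u0,u1,v0,v1,s): return cv2.resize(cv2.convertScaleAbs(g['image'][v0:v1,u0:u1,::-1],alpha=1.5),None,fx=s,fy=s,interpolation=cv2.INTER_CUBIC)
cv2.imwrite('pics/c1.png',np.hstack([c(g,220,300,160,240,5),c(h,190,270,160,240,5)[:400]]))
print(read_state()['position'])
```

```text
[566.58462484 150.04824916  87.3563225 ]
```

View pics/c1.png

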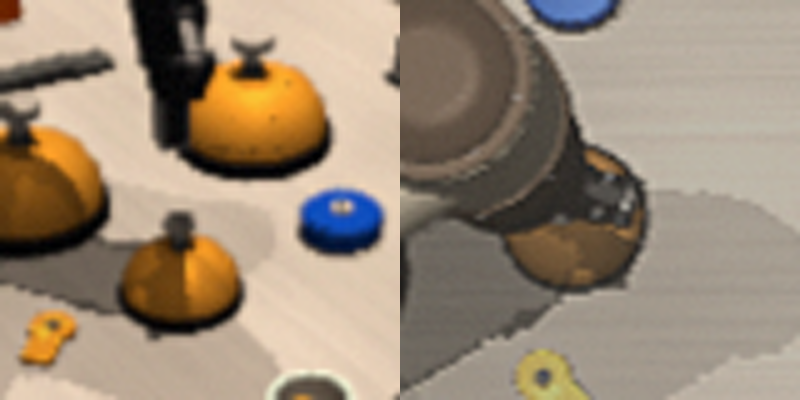

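Side view: the fingertip's lower end is at about (254.2,189.5), and the plunger top is at about (255.9,202.6). Comparing these with projections.

Run:
```python
from h import *
g=dict(np.load('s1.npz'))
for p in [[566.5,150,87],[567,148,64],[567,150,66],[567,148,68]]:
    print(p,cv2.projectPoints(np.array([p],float),g['rvec'].astype(float),g['tvec'].astype(float),g['camera_matrix'],None)[0].ravel().round(1))
for u,v in [(255.9,202.6),(256,203)]: print(pt(g,u,v,64),pt(g,u,v))
print(pt(g,254.2,189.3,87),pt(g,254,187))
print(read_state()['position'])
```

```text
[566.5, 150, 87] [253.9 197.6]
[567, 148, 64] [254.6 203.8]
[567, 150, 66] [254.2 203. ]
[567, 148, 68] [254.5 202.8]
[574.71603916 151.47000846  64.        ] [573.33027819 149.35158321  65.59427928]
[573.59236404 149.2123266   64.        ] [571.80921946 146.48805845  66.05538724]
[597.41085817 194.47802553  87.        ] [560.46400952 138.27028364 134.61375818]
[566.58462484 150.04824916  87.3563225 ]
```

Run:
```python
from h import *
g=dict(np.load('s1.npz'))
for v in range(176,206): print(v,*[pt(g,u,v).round(0).astype(int) for u in (252,254,256,258)])
print(g['camera_matrix'][0,0],np.array(g['tvec']))
```

```text
176 [548 129 182] [541 107 194] [547 105 193] [553 103 192]
177 [548 129 179] [544 111 188] [550 109 187] [558 111 183]
178 [548 130 175] [546 114 182] [557 120 176] [565 122 173]
179 [547 127 173] [548 118 176] [557 121 172] [563 118 172]
180 [547 128 169] [552 124 169] [566 134 160] [688 306  44]
181 [559 147 153] [562 139 155] [567 136 155] [685 302  42]
182 [557 144 151] [564 142 150] [568 138 150] [682 298  41]
183 [559 147 146] [560 136 150] [567 137 148] [679 293  40]
184 [560 148 141] [558 134 148] [568 137 144] [680 294  35]
185 [560 149 137] [561 139 142] [566 135 141] [676 289  34]
186 [559 147 135] [561 139 138] [565 134 139] [676 289  30]
187 [558 145 132] [560 138 135] [565 134 135] [677 291  24]
188 [558 146 128] [559 136 132] [568 139 128] [677 291  20]
189 [557 145 125] [567 148 120] [570 142 122] [678 292  15]
190 [666 315   4] [673 313   2] [669 292  13] [678 292  10]
191 [662 310   3] [669 306   2] [670 294   8] [670 281  14]
192 [657 302   4] [663 298   4] [669 292   5] [671 282   9]
193 [654 298   2] [662 296   1] [666 288   4] [673 286   2]
194 [650 291   3] [658 290   1] [662 283   2] [665 273   7]
195 [645 284   4] [654 284   1] [657 274   4] [662 269   5]
196 [641 278   4] [649 277   1] [650 265   7] [659 264   4]
197 [637 273   3] [645 271   1] [647 260   7] [655 259   4]
198 [634 267   3] [640 264   3] [643 255   6] [652 254   3]
199 [629 260   4] [635 255   4] [641 252   4] [648 248   3]
200 [627 257   2] [632 252   3] [641 252  -1] [644 242   3]
201 [622 250   3] [627 243   5] [635 242   2] [642 241   0]
202 [621 248   0] [571 157  65] [575 151  67] [636 232   3]
203 [617 243   0] [566 150  66] [572 146  66] [579 145  64]
204 [560 153  63] [563 145  66] [567 139  68] [573 137  67]
205 [560 152  60] [560 140  66] [567 140  63] [575 139  61]
380.7587527849128 [-452.82225013  275.02330496  908.63103756]
```

Run:
```python
from h import *
print(read_state()['position'])
g=snap('side','s2')
print(read_state()['position'])
for v in range(184,208,2): print(v,*[pt(g,u,v).round(0).astype(int) for u in (252,254,256,258)])
```

```text
[566.58462484 150.04824916  87.3563225 ]
[566.93071901 149.99292785  87.86126867]
184 [560 148 141] [560 138 146] [566 135 145] [577 140 139]
186 [559 147 135] [561 139 138] [567 137 137] [577 141 132]
188 [559 148 127] [564 143 127] [569 141 127] [678 292  19]
190 [666 316   3] [673 312   3] [672 297  10] [672 284  16]
192 [659 306   1] [666 302   1] [670 294   4] [671 282   9]
194 [650 292   3] [656 287   3] [660 280   5] [667 277   4]
196 [643 281   2] [649 277   2] [652 268   5] [660 267   2]
198 [636 271   0] [640 262   3] [645 258   3] [652 255   3]
200 [623 251   7] [632 251   3] [638 247   3] [642 240   5]
202 [622 250  -2] [571 157  65] [573 148  69] [635 230   4]
204 [558 150  66] [563 144  67] [571 145  63] [574 138  66]
206 [604 222   3] [561 143  60] [565 136  62] [621 209   4]
```

Run:
```python
from h import *
for f,p in [('side0',[192.3,594.7,196.6]),('s1',[566.5,150,87])]:
    g=dict(np.load(f+'.npz'))
    print(cv2.projectPoints(np.array([p],float),g['rvec'].astype(float),g['tvec'].astype(float),g['camera_matrix'],None)[0].ravel().round(1))
a=dict(np.load('side0.npz'))['image'][90:165,50:125,::-1];b=dict(np.load('s1.npz'))['image'][150:225,220:295,::-1]
cv2.imwrite('pics/c2.png',cv2.resize(cv2.convertScaleAbs(np.hstack([a,b]),alpha=1.8),None,fx=5,fy=5,interpolation=cv2.INTER_NEAREST))
```

```text
[ 87.7 148.1]
[253.9 197.6]
```

View pics/c2.png

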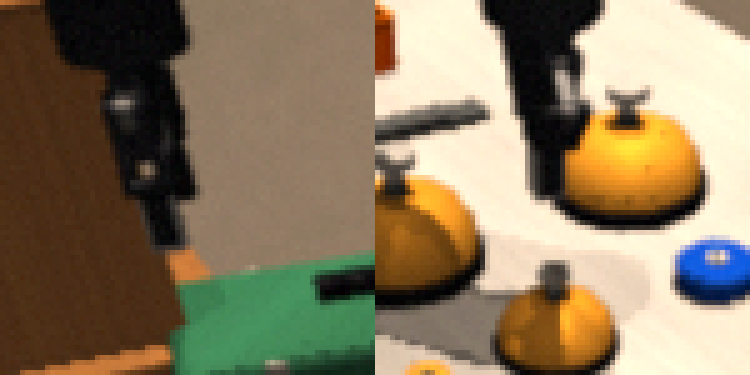

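The visible fingertip appears about 30 mm higher than the reported TCP, so I'll descend in steps and feel for contact.

Emit:
servo_tool --rotation '[[0, 0, 0], [0, 0, 0], [0, 0, 0]]' --slide '[[0.02, -0.01, -0.05], [0.02, -0.01, -0.09], [0.02, -0.01, -0.09]]' --grip '[-1, -1, -1]'

```text
clock: 2.88
position: [569.7, 146.2, 67.7]
ee_rot: [0.988, -0.156, -0.001, 0.001]
contact_force: [-0.1, -0.6, 0.7]
gripper_width: -0.0
grasp_force: 0.0
```

Emit:
servo_tool --rotation '[[0, 0, 0], [0, 0, 0], [0, 0, 0]]' --slide '[[0, 0, -0.01], [0, 0, -0.03], [0, 0, -0.03]]' --grip '[-1, -1, -1]'

```text
clock: 3.25
position: [570.0, 146.5, 62.3]
ee_rot: [0.988, -0.156, -0.0, 0.0]
contact_force: [-0.4, -1.1, 0.7]
gripper_width: 0.1
grasp_force: 0.0
```

Run:
```python
from h import *
g=snap('side','s3')
s=read_state();print(s['position'],s['contact_force'])
for v in range(184,208,2): print(v,*[pt(g,u,v).round(0).astype(int) for u in (252,254,256,258)])
```

```text
[570.20695889 146.58957117  62.47261765] [ 0.0212158  -0.75329465  0.51801456]
184 [563 154 138] [556 131 151] [548 107 164] [562 117 155]
186 [564 155 130] [552 126 147] [554 116 151] [563 119 146]
188 [563 154 123] [564 143 127] [570 142 126] [570 130 131]
190 [666 316   3] [563 142 121] [565 134 124] [571 131 124]
192 [659 305   2] [565 146 111] [566 136 115] [571 132 115]
194 [651 293   2] [564 145 104] [ -13 -747  740] [572 134 107]
196 [643 282   1] [651 280  -1] [654 271   3] [661 268   2]
198 [635 269   2] [640 263   3] [643 254   7] [650 251   6]
200 [626 256   3] [632 251   3] [638 248   3] [643 242   4]
202 [620 246   1] [567 152  69] [575 151  67] [636 231   3]
204 [558 150  65] [561 142  68] [568 140  67] [575 139  65]
206 [604 221   3] [561 142  60] [567 140  60] [621 210   3]
```

Emit:
servo_tool --rotation '[[0, 0, 0], [0, 0, 0], [0, 0, 0], [0, 0, 0]]' --slide '[[-0.01, 0, -0.03], [-0.01, 0, -0.06], [-0.01, 0, -0.09], [-0.01, 0, -0.09]]' --grip '[-1, -1, -1, -1]'

```text
clock: 3.8
position: [567.8, 146.4, 43.8]
ee_rot: [0.988, -0.156, -0.001, 0.0]
contact_force: [0.4, 0.0, 0.9]
gripper_width: -0.2
grasp_force: 0.0
```

Run:
```python
from h import *
g=snap('side','s4')
s=read_state();print(s['position'],s['contact_force'])
for v in range(192,208,1): print(v,*[pt(g,u,v).round(0).astype(int) for u in (252,254,256,258)])
cv2.imwrite('pics/c3.png',cv2.resize(cv2.convertScaleAbs(g['image'][160:230,215:300,::-1],alpha=1.8),None,fx=8,fy=8,interpolation=cv2.INTER_NEAREST))
```

```text
[568.18287303 146.54274877  44.23303166] [ 0.69251896 -0.15006868  0.20793568]
192 [559 149 111] [551 125 126] [565 135 116] [572 133 115]
193 [561 152 106] [561 140 111] [567 138 110] [570 130 113]
194 [562 153 101] [560 139 109] [565 135 108] [571 133 108]
195 [560 151  99] [562 143 102] [564 133 106] [571 132 105]
196 [560 151  95] [562 142  99] [566 136 100] [574 136  98]
197 [561 153  90] [562 142  95] [568 139  94] [570 131  97]
198 [562 155  85] [561 142  92] [564 133  95] [572 134  92]
199 [630 261   3] [565 147  84] [566 137  89] [570 131  90]
200 [627 256   3] [562 143  83] [567 139  83] [644 243   3]
201 [623 251   2] [627 244   4] [634 241   3] [641 238   2]
202 [620 246   2] [569 154  67] [575 151  66] [637 232   2]
203 [615 238   3] [564 147  68] [570 144  68] [577 142  66]
204 [559 151  64] [561 143  68] [568 140  67] [574 138  66]
205 [560 152  60] [560 141  66] [565 137  66] [573 136  63]
206 [606 226   0] [562 144  60] [565 137  62] [623 212   1]
207 [568 166  41] [570 156  46] [570 145  52] [585 155  41]
```

View pics/c3.png

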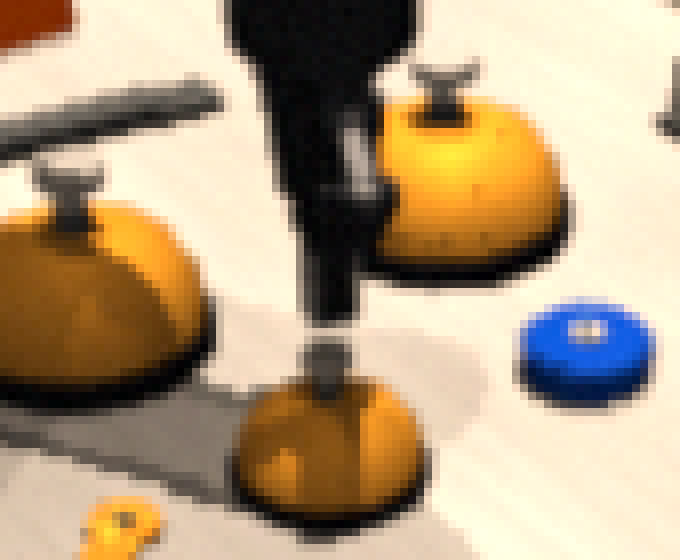

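The finger sits squarely over the plunger with a gap of about 15 mm: tip bottom at (256,200.5), plunger top at (256,202.5). The image offset is about 35 mm, so contact should come at a reported z of about 28.

Emit:
servo_tool --rotation '[[0, 0, 0], [0, 0, 0], [0, 0, 0], [0, 0, 0]]' --slide '[[0, 0, -0.03], [0, 0, -0.05], [0, 0, -0.06], [0, 0, -0.06]]' --grip '[-1, -1, -1, -1]'

```text
clock: 4.35
position: [568.2, 146.6, 32.4]
ee_rot: [0.988, -0.156, -0.0, 0.0]
contact_force: [-0.3, 0.2, -0.3]
gripper_width: -0.1
grasp_force: 0.0
```

Emit:
servo_tool --rotation '[[0, 0, 0], [0, 0, 0]]' --slide '[[0, 0, -0.02], [0, 0, -0.02]]' --grip '[-1, -1]'

```text
clock: 4.6
position: [568.5, 146.8, 28.6]
ee_rot: [0.988, -0.156, 0.0, -0.0]
contact_force: [-0.6, 0.8, 1.0]
gripper_width: 0.2
grasp_force: 0.5
```

Emit:
servo_tool --rotation '[[0, 0, 0], [0, 0, 0]]' --slide '[[0, 0, -0.015], [0, 0, -0.015]]' --grip '[-1, -1]'

```text
clock: 4.85
position: [568.6, 146.8, 25.7]
ee_rot: [0.988, -0.156, 0.0, -0.0]
contact_force: [0.3, 0.2, 1.7]
gripper_width: -0.1
grasp_force: 0.9
```

Emit:
servo_tool --rotation '[[0, 0, 0], [0, 0, 0]]' --slide '[[0, 0, -0.015], [0, 0, -0.015]]' --grip '[-1, -1]'

```text
clock: 5.1
position: [568.6, 146.8, 22.7]
ee_rot: [0.988, -0.156, 0.0, -0.0]
contact_force: [0.7, 0.2, 3.0]
gripper_width: 0.2
grasp_force: 1.4
```

Emit:
servo_tool --rotation '[[0, 0, 0], [0, 0, 0]]' --slide '[[0, 0, -0.01], [0, 0, -0.01]]' --grip '[-1, -1]'

```text
clock: 5.35
position: [568.6, 146.8, 21.4]
ee_rot: [0.988, -0.156, 0.0, -0.0]
contact_force: [-1.5, 0.1, 6.4]
gripper_width: 0.3
grasp_force: 3.1
```

Emit:
servo_tool --rotation '[[0, 0, 0], [0, 0, 0]]' --slide '[[0, 0, -0.005], [0, 0, -0.005]]' --grip '[-1, -1]'

```text
clock: 5.6
position: [568.6, 146.8, 21.2]
ee_rot: [0.988, -0.155, 0.0, -0.0]
contact_force: [-3.4, -0.4, 10.5]
gripper_width: 0.3
grasp_force: 5.3
```

The plunger is at its stop: the motion stalled and force rose to 10.5 N. Releasing now, then checking it springs back once I'm clear.

Emit:
servo_tool --rotation '[[0, 0, 0], [0, 0, 0], [0, 0, 0], [0, 0, 0], [0, 0, 0], [0, 0, 0]]' --slide '[[0, 0, 0.04], [0, 0, 0.14], [0, 0, 0.35], [0, 0, 0.6], [0, 0, 0.75], [0, 0, 0.75]]' --grip '[-1, -1, -1, -1, -1, -1]'

```text
clock: 6.35
position: [569.3, 147.2, 172.1]
ee_rot: [0.988, -0.156, 0.002, -0.002]
contact_force: [-0.2, -0.7, -0.1]
gripper_width: -0.2
grasp_force: 0.0
```

Emit:
servo_tool --rotation '[[0, 0, 0.02], [0, 0, 0.04], [0, 0, 0.06], [0, 0, 0.08], [0, 0, 0.1], [0, 0, 0.1]]' --slide '[[-0.02, -0.12, 0], [-0.06, -0.32, 0], [-0.1, -0.55, 0], [-0.14, -0.75, 0], [-0.15, -0.8, 0], [-0.15, -0.8, 0]]' --grip '[-1, -1, -1, 1, 1, 1]'

```text
clock: 7.1
position: [537.0, -14.2, 168.2]
ee_rot: [0.988, 0.155, -0.002, -0.0]
contact_force: [-0.7, -0.3, -0.0]
gripper_width: 54.8
grasp_force: 0.0
```

Run:
```python
from h import *
g=snap('side','s5')
s=read_state();print(s['position'],s['joints'],s['contact_force'])
for v in range(200,208,1): print(v,*[pt(g,u,v).round(0).astype(int) for u in (252,254,256,258)])
```

```text
[537.4956139  -13.56336389 168.408087  ] [ 2.76214428e-01  2.61204091e-01 -2.47540925e-01 -5.75630147e-04
 -1.06444680e+00  1.60734811e+00] [-0.26476663  0.49552135  0.15324445]
200 [629 261  -1] [632 252   3] [637 246   4] [644 243   3]
201 [624 252   1] [629 248   2] [636 244   1] [642 240   1]
202 [619 245   2] [570 156  66] [575 151  66] [636 232   3]
203 [615 238   3] [568 153  64] [571 145  67] [577 142  67]
204 [560 152  63] [563 146  66] [569 142  66] [574 138  66]
205 [558 149  62] [559 139  67] [567 139  64] [575 139  61]
206 [604 223   2] [561 142  61] [566 139  60] [623 212   1]
207 [568 166  41] [568 153  48] [569 142  54] [585 154  41]
```

The plunger has sprung back up (top at z≈66). Moving on to above the handle.

Emit:
servo_tool --rotation '[[0, 0, 0], [0, 0, 0], [0, 0, 0], [0, 0, 0], [0, 0, 0], [0, 0, 0], [0, 0, 0]]' --slide '[[-0.02, -0.12, 0], [-0.06, -0.32, 0], [-0.1, -0.55, 0], [-0.13, -0.74, 0], [-0.13, -0.74, -0.05], [-0.13, -0.74, -0.1], [-0.13, -0.74, -0.1]]' --grip '[1, 1, 1, 1, 1, 1, 1]'

```text
clock: 8.02
position: [511.7, -160.1, 148.1]
ee_rot: [0.987, 0.158, -0.002, -0.0]
contact_force: [0.2, 0.0, 0.7]
gripper_width: 85.2
grasp_force: 0.0
```

Run:
```python
from h import *
g=snap('side','s6');h=snap('top','t6')
s=read_state();print(s['position'],s['ee_rot'],s['gripper_width'])
c=lambda g,u0,v0:cv2.resize(cv2.convertScaleAbs(g['image'][v0:v0+130,u0:u0+100,::-1],alpha=1.6),None,fx=4,fy=4,interpolation=cv2.INTER_NEAREST)
cv2.imwrite('pics/c4.png',np.hstack([c(g,250,180),c(h,285,150)]))
```

```text
[ 512.57718582 -160.40520265  149.39774114] [ 9.87466422e-01  1.57829047e-01 -2.39200141e-04  2.29586142e-05] 85.43219167271715
```

View pics/c4.png

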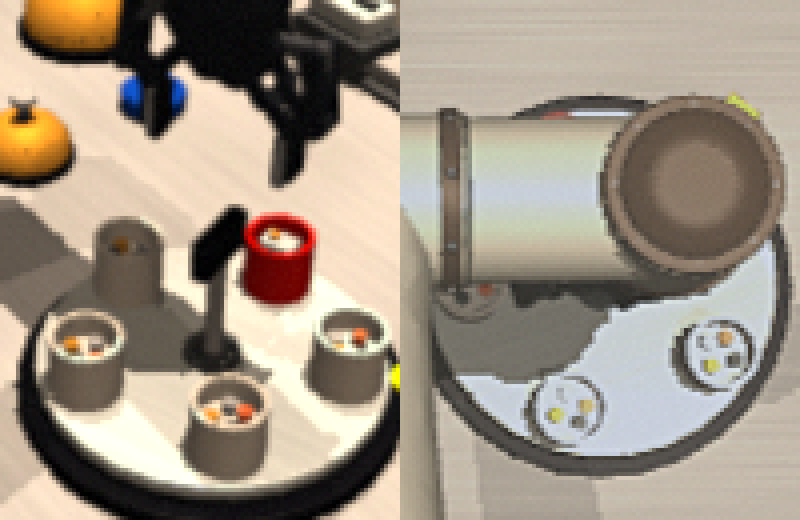

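The fingers straddle the bar, with tips at crop (155,135) and (283,185) and the bar at (220,245), centred between them. Descending and closing.

Emit:
servo_tool --rotation '[[0, 0, 0], [0, 0, 0], [0, 0, 0], [0, 0, 0], [0, 0, 0], [0, 0, 0]]' --slide '[[0, -0.01, -0.05], [0, -0.01, -0.15], [0, -0.01, -0.25], [0, -0.01, -0.35], [0, -0.01, -0.37], [0, -0.01, -0.37]]' --grip '[1, 1, 1, 1, 1, 1]'

```text
clock: 8.88
position: [512.5, -163.3, 75.7]
ee_rot: [0.988, 0.157, 0.0, 0.0]
contact_force: [-0.0, 0.1, 1.0]
gripper_width: 85.3
grasp_force: 0.0
```

Emit:
servo_tool --rotation '[[0, 0, 0], [0, 0, 0], [0, 0, 0], [0, 0, 0], [0, 0, 0], [0, 0, 0], [0, 0, 0], [0, 0, 0]]' --slide '[[0, 0, 0], [0, 0, 0], [0, 0, 0], [0, 0, 0], [0, 0, 0], [0, 0, 0], [0, 0, 0], [0, 0, 0]]' --grip '[0.3, 0, -0.3, -0.5, -0.7, -1, -1, -1]'

```text
clock: 9.88
position: [512.7, -164.0, 76.0]
ee_rot: [0.988, 0.157, 0.0, 0.001]
contact_force: [0.6, -5.4, 1.6]
gripper_width: 13.2
grasp_force: 58.8
```

Run:
```python
from h import *
s=read_state();print({k:np.round(s[k],3) for k in s})
g=snap('side','s7')
c=lambda g,u0,v0:cv2.resize(cv2.convertScaleAbs(g['image'][v0:v0+130,u0:u0+130,::-1],alpha=1.6),None,fx=4.6,fy=4.6,interpolation=cv2.INTER_CUBIC)
cv2.imwrite('pics/c5.png',c(g,240,180))
```

```text
{'clock': np.float64(9.875), 'joints': array([-8.000e-03,  3.600e-01, -3.690e-01,  1.000e-03, -8.410e-01,
        1.893e+00]), 'joint_vel': array([ 0.002,  0.   ,  0.   , -0.002,  0.001,  0.001]), 'joint_efforts': array([  2.63 , -33.649,  14.396,   2.089,  -0.134,  -0.035]), 'position': array([ 512.7  , -163.994,   76.005]), 'ee_rot': array([0.988, 0.157, 0.   , 0.001]), 'contact_force': array([ 0.625, -5.369,  1.607]), 'wrist_torque': array([-1.346, -0.16 ,  0.011]), 'grasp_force': np.float64(58.794), 'gripper_width': np.float64(13.194)}
```

View pics/c5.png

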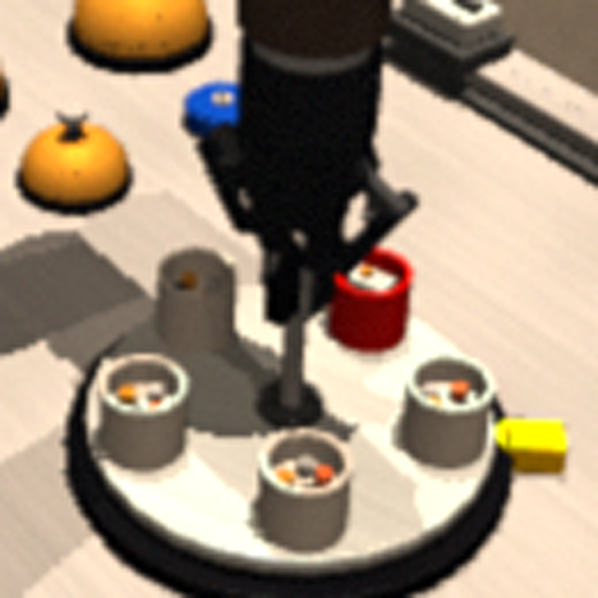

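The grip is good: width 13.2 mm, 59 N. The tool yaw is about 18°, so the carousel needs a turn of about −57.5°, done slowly.

Emit:
servo_tool --rotation '[[0, 0, -0.003], [0, 0, -0.009], [0, 0, -0.016], [0, 0, -0.024], [0, 0, -0.032], [0, 0, -0.04], [0, 0, -0.048], [0, 0, -0.056]]' --slide '[[0, -0.003, 0], [0, -0.003, 0], [0, -0.003, 0], [0, -0.003, 0], [0, -0.003, 0], [0, -0.003, 0], [0, -0.003, 0], [0, -0.003, 0]]' --grip '[-1, -1, -1, -1, -1, -1, -1, -1]'

```text
clock: 10.92
position: [512.7, -164.1, 76.0]
ee_rot: [1.0, -0.019, 0.0, 0.0]
contact_force: [-0.2, -3.8, 3.1]
gripper_width: 13.1
grasp_force: 59.1
```

Emit:
servo_tool --rotation '[[0, 0, -0.008], [0, 0, -0.016], [0, 0, -0.024], [0, 0, -0.032], [0, 0, -0.04], [0, 0, -0.048], [0, 0, -0.053], [0, 0, -0.056]]' --slide '[[0, 0, 0], [0, 0, 0], [0, 0, 0], [0, 0, 0], [0, 0, 0], [0, 0, 0], [0, 0, 0], [0, 0, 0]]' --grip '[-1, -1, -1, -1, -1, -1, -1, -1]'

```text
clock: 11.92
position: [512.7, -164.2, 76.0]
ee_rot: [0.981, -0.193, 0.0, 0.0]
contact_force: [1.1, -5.7, 3.0]
gripper_width: 13.3
grasp_force: 59.1
```

Emit:
servo_tool --rotation '[[0, 0, -0.006], [0, 0, -0.013], [0, 0, -0.02], [0, 0, -0.027], [0, 0, -0.034], [0, 0, -0.04], [0, 0, -0.043], [0, 0, -0.043]]' --slide '[[0, 0, 0], [0, 0, 0], [0, 0, 0], [0, 0, 0], [0, 0, 0], [0, 0, 0], [0, 0, 0], [0, 0, 0]]' --grip '[-1, -1, -1, -1, -1, -1, -1, -1]'

```text
clock: 12.92
position: [512.6, -164.3, 76.0]
ee_rot: [0.946, -0.324, 0.0, 0.0]
contact_force: [0.7, -5.0, 2.5]
gripper_width: 13.6
grasp_force: 59.1
```

Run:
```python
from h import *
s=read_state();q=s['ee_rot'];print(s['position'],np.degrees(2*np.arctan2(q[1],q[0])),s['contact_force'],s['wrist_torque'],s['gripper_width'])
g=snap('side','s8');h=snap('top','t8')
c=lambda g,u0,v0:cv2.resize(cv2.convertScaleAbs(g['image'][v0:v0+120,u0:u0+120,::-1],alpha=1.6),None,fx=5,fy=5,interpolation=cv2.INTER_CUBIC)
a=c(g,250,210)
b=cv2.resize(cv2.convertScaleAbs(h['image'][160:280,345:385,::-1],alpha=1.6),None,fx=5,fy=5,interpolation=cv2.INTER_CUBIC)
cv2.imwrite('pics/c6.png',np.hstack([a,b]))
```

```text
[ 512.62650361 -164.31830816   75.96161293] -37.75895680963677 [ 0.65986859 -5.03268534  2.53102968] [-1.48523337 -0.10143471 -0.01907428] 13.56544289491037
```

View pics/c6.png

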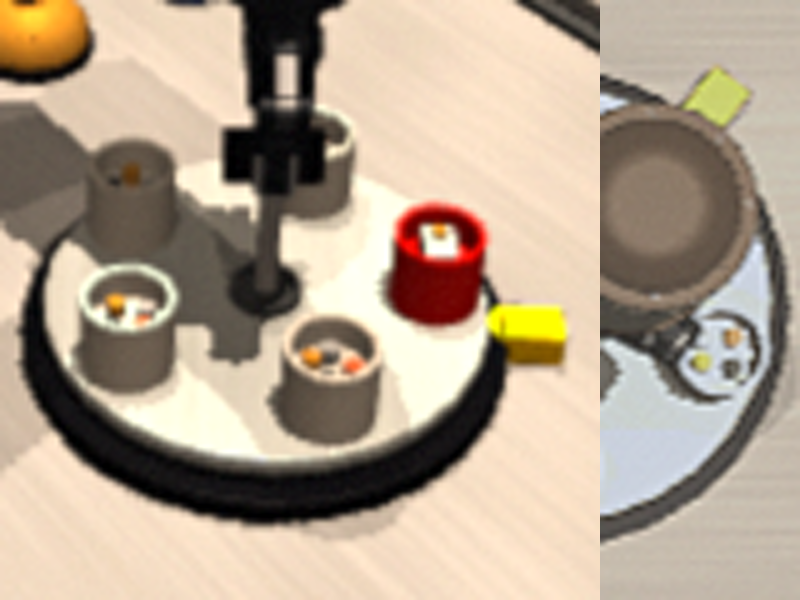

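```bash
cat > ang.py <<'E'
from fit import *
from scipy.ndimage import map_coordinates
def proj(g,P): return cv2.projectPoints(np.array(P,float).reshape(-1,1,3),g['rvec'].astype(float),g['tvec'].astype(float),g['camera_matrix'],None)[0].reshape(-1,2)
def disc(g,R,z,c0,bright_in,occ=None):
    # radial sub-pixel edge along rays on plane z, robust circle fit
    G=cv2.cvtColor(g['image'],cv2.COLOR_RGB2GRAY).astype(float); rr=np.arange(R-12,R+12,.5); pts=[]
    for a in np.radians(np.arange(0,360,2)):
        W=np.c_[c0[0]+rr*np.cos(a),c0[1]+rr*np.sin(a),np.full(len(rr),z)]
        p=proj(g,W); I=map_coordinates(G,[p[:,1],p[:,0]],order=1); d=np.gradient(I)*(-1 if bright_in else 1)
        k=d.argmax()
        if d[k]>2: pts.append(W[k,:2])
    pts=np.array(pts)
    s=least_squares(lambda q:np.hypot(*(pts-q[:2]).T)-q[2],[*c0,R],loss='soft_l1',f_scale=1)
    return s.x,len(pts),np.median(abs(s.fun))
def blob(g,lo,hi,box,z):
    h=cv2.cvtColor(g['image'],cv2.COLOR_RGB2HSV);m=np.zeros(h.shape[:2],np.uint8);u0,u1,v0,v1=box
    m[v0:v1,u0:u1]=cv2.inRange(h[v0:v1,u0:u1],lo,hi);return m
E
python3 - <<'E'
from ang import *
L=lambda f:dict(np.load(f+'.npz'))
t,t8,s8=L('top0'),L('t8'),L('s8')
for c0 in [(511.5,-162)]:
    print('base top',disc(t,135,16,c0,False)); print('platter top',disc(t,122,33,c0,True))
    print('base side',disc(s8,135,16,c0,False)); print('platter side',disc(s8,122,33,c0,True))
for n,g,box in [('t0',t,(355,380,168,196)),('t8',t8,(355,380,165,196)),('s8',s8,(340,370,262,290))]:
    m=blob(g,(22,110,50),(35,255,255),box,22);v,u=np.nonzero(m)
    V=g['image'].max(2)[v,u]; P=np.array([pt(g,a,b,22)[:2] for a,b in zip(u,v)])
    if n[0]=='s': k=V>.8*V.max(); P=P[k]
    print(n,len(P),P.mean(0),P.min(0),P.max(0))
c=lambda x,y:(250+(x-2)/5,210+(y-2)/5)
for n,x,y in [('red',440,240),('wl',128,297),('wf',332,349),('bl',131,171)]: print(n,pt(s8,*c(x,y),78)[:2])
for x,y in [(488,320),(512,308),(565,308),(565,338),(508,338)]: print('tab',pt(s8,*c(x,y),22)[:2])
E
```

```text
base top (array([ 512.25074728, -162.19456638,  134.3743901 ]), 180, np.float64(0.4175093346292158))
platter top (array([ 512.59646299, -162.92219873,  120.85370256]), 180, np.float64(0.463932819389683))
base side (array([ 508.05568611, -170.84960994,  135.01344929]), 137, np.float64(1.352021386256041))
platter side (array([ 515.16590131, -164.10886558,  121.28871818]), 123, np.float64(0.6847346964178485))
t0 116 [ 623.9926331  -255.74449017] [ 605.82081322 -276.42359095] [ 642.87130096 -236.77079883]
t8 80 [ 628.67307203 -259.34784215] [ 614.28175186 -276.42359095] [ 642.87130096 -242.46782367]
s8 90 [ 627.81634045 -257.42923373] [ 607.35929867 -276.8026553 ] [ 648.15486958 -240.43833234]
red [ 585.04615251 -223.16242656]
wl [ 424.06814011 -160.66398116]
wf [ 483.19768004 -251.34272464]
bl [486.92511787 -78.27503178]
tab [ 609.60076577 -243.27237453]
tab [ 627.33710306 -244.30940344]
tab [ 651.14469167 -261.79320027]
tab [ 633.26007063 -278.31601391]
tab [ 608.15225859 -259.85800535]
```

```bash
cat > sil.py <<'E'
from ang import *
def hullcent(g,P):
    h=cv2.convexHull(proj(g,P).astype(np.float32));m=cv2.moments(h);return np.array([m['m10'],m['m01']])/m['m00']
def solve(g,model,mask,p0):
    n,l,st,ce=cv2.connectedComponentsWithStats(mask);k=1+st[1:,4].argmax()
    h=cv2.convexHull(np.argwhere(l==k)[:,::-1].astype(np.float32));m=cv2.moments(h);o=np.array([m['m10'],m['m01']])/m['m00']
    s=least_squares(lambda q:hullcent(g,model(*q))-o,p0,diff_step=1e-3)
    mm=cv2.moments(cv2.convexHull(proj(g,model(*s.x)).astype(np.float32)))['m00']
    return s.x,m['m00'],mm
a=np.radians(np.arange(0,360,10))
pot=lambda x,y:np.vstack([np.c_[x+25*np.cos(a),y+25*np.sin(a),np.full(36,z)] for z in (33,78)])
def tab(x,y,zs=(0,22)):
    e=np.array([x-512.5,y+162.8]);e/=np.hypot(*e);n=np.array([-e[1],e[0]])
    return np.vstack([[*(np.array([x,y])+sx*17*e+sy*13*n),z] for sx in(-1,1) for sy in(-1,1) for z in zs])
def red(g,box):
    m=blob(g,(0,130,40),(6,255,255),box,0)|blob(g,(172,130,40),(180,255,255),box,0); return m
def yel(g,box): return blob(g,(20,110,50),(36,255,255),box,0)
E
python3 - <<'E'
from sil import *
L=lambda f:dict(np.load(f+'.npz'))
def rep(n,r,ax):
    d=r[0]-ax;print(n,r[0].round(1),'r',np.hypot(*d).round(1),'ang',np.degrees(np.arctan2(d[1],d[0])).round(2),'areas',r[1],round(r[2],1))
t,s0,s8=L('top0'),L('side0'),L('s8');ax=np.array([512.4,-162.6])
rep('red top0',solve(t,pot,red(t,(300,345,170,205)),[597,-131]),ax)
for n,g in(('0',s0),('8',s8)):
  p,c,_=disc(g,122,33,(513,-163),True);print('axis side',p,c)
  b=(305,335,230,260) if n=='0' else (320,355,240,280)
  rep('red side'+n,solve(g,pot,red(g,b),[597,-131] if n=='0' else [583,-220]),p[:2])
  rep('tab side'+n,solve(g,tab,yel(g,(350,370,262,290)),[626,-257]),p[:2])
rep('tab top0',solve(t,lambda x,y:tab(x,y,(22,)),yel(t,(355,380,165,196)),[626,-257]),ax)
E
```

```text
red top0 [ 602.8 -133.3] r 95.0 ang 17.95 areas 200.5 305.9
axis side [ 515.14238004 -164.16242458  121.01141574] 133
red side0 [ 604.8 -130. ] r 95.9 ang 20.83 areas 331.0 358.8
tab side0 [ 631.3 -257.9] r 149.2 ang -38.91 areas 125.5 166.0
axis side [ 514.99739585 -164.22758809  121.11891662] 121
red side8 [ 590.7 -218.7] r 93.2 ang -35.73 areas 374.5 410.6
tab side8 [ 631.5 -257.8] r 149.5 ang -38.77 areas 124.0 166.0
tab top0 [ 624.  -255.8] r 145.4 ang -39.87 areas 108.5 110.4
```

Estimates of what's left run from −1.8° to −3°. I'll turn by −2.2° and re-measure.

Emit:
servo_tool --rotation '[[0, 0, -0.002], [0, 0, -0.004], [0, 0, -0.006], [0, 0, -0.006], [0, 0, -0.006]]' --slide '[[0, 0, 0], [0, 0, 0], [0, 0, 0], [0, 0, 0], [0, 0, 0]]' --grip '[-1, -1, -1, -1, -1]'

```text
clock: 13.65
position: [512.6, -164.3, 75.9]
ee_rot: [0.94, -0.341, 0.0, 0.0]
contact_force: [0.3, -5.7, 3.2]
gripper_width: 12.8
grasp_force: 59.1
```

Run:
```python
from sil import *
s=read_state();q=s['ee_rot'];print(s['position'],np.degrees(2*np.arctan2(q[1],q[0])),s['contact_force'],s['wrist_torque'])
g=snap('side','s9')
for ax in ([512.5,-163],[515,-164.2]):
  print([proj(g,[[ax[0]+r*np.cos(b),ax[1]+r*np.sin(b),z] for r,z in((67,78),(92,78),(117,78),(131,22),(148,22),(165,22))]).round(1).tolist() for b in np.radians([-38.5,-39.5,-40.5])])
cv2.imwrite('pics/c7.png',cv2.resize(cv2.convertScaleAbs(g['image'][245:290,315:375,::-1],alpha=1.6),None,fx=13,fy=13,interpolation=cv2.INTER_CUBIC))
```

```text
[ 512.61327635 -164.31798435   75.938037  ] -39.90905976523556 [ 0.30416671 -5.7346342   3.18011149] [-1.47330428 -0.17035018 -0.07009877]
[[[327.3, 256.9], [336.7, 257.1], [346.1, 257.4], [348.9, 273.1], [355.1, 273.2], [361.3, 273.4]], [[327.4, 257.2], [336.7, 257.5], [346.1, 257.9], [349.0, 273.6], [355.2, 273.9], [361.4, 274.1]], [[327.4, 257.4], [336.8, 257.9], [346.2, 258.4], [349.1, 274.2], [355.3, 274.5], [361.6, 274.8]]]
[[[328.3, 256.7], [337.7, 257.0], [347.0, 257.2], [349.9, 272.9], [356.1, 273.1], [362.2, 273.3]], [[328.4, 257.0], [337.7, 257.4], [347.1, 257.7], [350.0, 273.5], [356.2, 273.7], [362.4, 274.0]], [[328.4, 257.3], [337.8, 257.8], [347.2, 258.2], [350.1, 274.1], [356.3, 274.4], [362.5, 274.7]]]
```

View pics/c7.png

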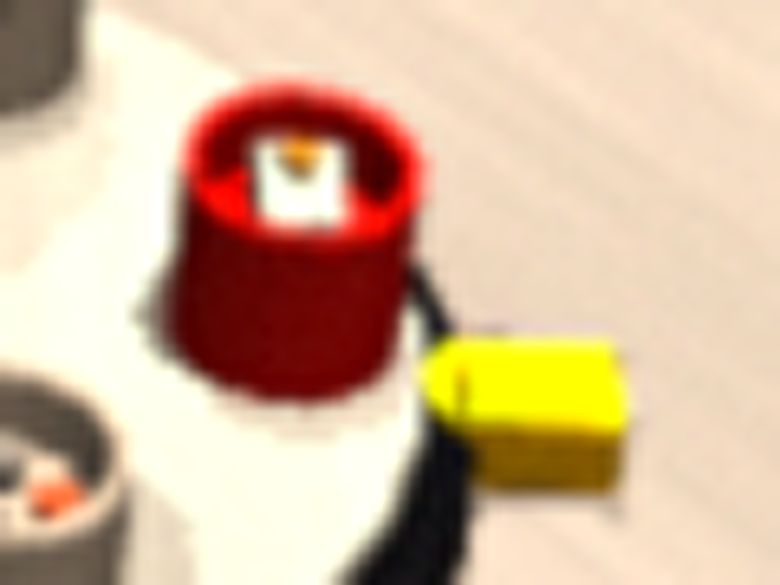

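```bash
cat > edge.py <<'E'
from sil import *
from scipy.optimize import minimize
def G(g):
    im=cv2.GaussianBlur(g['image'].astype(np.float32),(0,0),.7)
    gx=cv2.Sobel(im,cv2.CV_32F,1,0)/8;gy=cv2.Sobel(im,cv2.CV_32F,0,1)/8
    return np.sqrt((gx**2+gy**2).sum(2))
def samp(M,p): return np.minimum(map_coordinates(M,[p[:,1],p[:,0]],order=3),40)
th=np.radians(np.arange(0,360,6))
def rims(q,ids):
    return np.vstack([np.c_[q[0]+92*np.cos(q[2]+k*1.256637)+25*np.cos(th),q[1]+92*np.sin(q[2]+k*1.256637)+25*np.sin(th),np.full(60,78.)] for k in ids])
def best(f,q0,n=0):
    r=min((minimize(f,np.array(q0)+d,method='Nelder-Mead',options=dict(xatol=.005,fatol=1e-4,initial_simplex=np.array(q0)+d+np.vstack([np.zeros(3),np.diag([2,2,.03])]))) for d in [np.array([a,b,c]) for a in(-2,2) for b in(-2,2) for c in(-.03,0,.03)]),key=lambda r:r.fun)
    return r.x[:2].round(2),np.degrees(r.x[2]).round(2),-r.fun
def tabpts(q):
    s=np.linspace(-1,1,30);c,d=np.cos(q[2]),np.sin(q[2]);L=np.vstack([np.c_[148+17*s,0*s+13],np.c_[148+17*s,0*s-13],np.c_[0*s+165,13*s]])
    return np.c_[q[0]+c*L[:,0]-d*L[:,1],q[1]+d*L[:,0]+c*L[:,1],np.full(90,22.)]
def circ(q,R,z):
    b=np.radians(np.arange(0,360,2));return np.c_[q[0]+R*np.cos(b),q[1]+R*np.sin(b),np.full(180,z)]
def run(n,g,ids,phi):
    M=G(g); q0=[513,-163,phi]
    print(n,'pots',best(lambda q:-samp(M,proj(g,rims(q,ids))).mean(),q0))
    # joint tab + platter edge gives the axis
    print(n,'tab+base',best(lambda q:-samp(M,proj(g,tabpts(q))).mean()-samp(M,proj(g,circ(q,122,33))).mean(),[513,-163,np.radians(-39.7)]))
E
python3 - <<'E'
from edge import *
L=lambda f:dict(np.load(f+'.npz'))
run('top0',L('top0'),[0,1,2,3,4],np.radians(18))
run('side0',L('side0'),[0,1,2,3,4],np.radians(18))
run('s8',L('s8'),[0,2,3,4],np.radians(-38))
run('s9',L('s9'),[0,2,3,4],np.radians(-40))
E
```

```text
top0 pots (array([ 509.24, -162.04]), np.float64(20.3), np.float64(25.128528594970703))
top0 tab+base (array([ 512.66, -162.96]), np.float64(-39.94), np.float64(54.709938049316406))
side0 pots (array([ 513.59, -165.02]), np.float64(19.8), np.float64(33.09428405761719))
side0 tab+base (array([ 512.8 , -166.92]), np.float64(-39.24), np.float64(72.51815795898438))
s8 pots (array([ 516.69, -165.55]), np.float64(-37.68), np.float64(31.750431060791016))
s8 tab+base (array([ 514.28, -164.97]), np.float64(-40.58), np.float64(71.33428955078125))
s9 pots (array([ 516.4 , -165.75]), np.float64(-39.81), np.float64(32.285301208496094))
s9 tab+base (array([ 514.35, -163.93]), np.float64(-40.66), np.float64(71.20829010009766))
```

The edge fits put the carousel at −39.8°, matching the tool yaw of −39.9°. They put the tab at −39.9° in the top view and −39.2° to −40.7° in the side views. The pot is lined up and the grip is holding at 59 N, so I'm handing in.

```bash
python3 -c "
from h import *
s=read_state();print(abs(s['joint_vel']).max(),s['grasp_force'],s['clock']);print(job_done())"
```

```text
0.0029023495217861827 59.10013675689697 13.7
the job is handed in; nothing more can be done
None
```

I pressed the smallest bell to its stop and it sprang back up. I then turned the carousel slowly until the red pot lined up with the yellow tab (within about 1° by camera), and handed the job in at 13.7 s with the gripper still holding the handle firmly.

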